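# Lap the cedar strips on a feeder roof

## Task

Finish lapping the little feeder roof: slide the loose strip lying on it squarely down the slope, without lifting it off, until its lower edge is level with the lower pair of pencil lines on the side boards. Fetch the spare strip from its two wooden rests and lay it gently (not dropped) between the side boards so that it laps over the one below, its lower edge level with the upper pair of pencil lines. Leave both strips lying square and free, and do not disturb the glue bottle, the hammer or the sanding block.

Things in the scene. Friction and masses are not known exactly. Their poses are not given: they have to be found in the camera images.
- roof: Fixed feeder roof: deck 215 mm down the slope x 240 wide, falling 20 deg away from the robot. Origin on the deck surface, mid-width, 75 mm above the bench; x down the slope along the deck, y level across, z square off it. Deck spans x -100 (high edge) to +115 mm (eave). Side boards along both sides: 20 mm wide, 14 high, inner faces at y = +-100 mm, crossed by two pairs of dark pencil lines.
- line1 (a point): Point on the deck midway between the lower pair of pencil lines (roof x = 73.8 mm; axes as the roof's). strip_a's lower edge belongs level with these lines: its centre is then at x = -30 mm from this point and 9 mm off the deck, its upper edge on the deck at x = -59 mm.
- line2 (a point): The same for the upper pair of pencil lines, 30 mm up the slope from line1 (roof x = 43.8 mm): strip_b's centre belongs at x = -30 mm from this point, 9 mm off the deck.
- strip_a: Loose wood strip 60 x 176 x 6 mm (x across, y along, z), about 45 g, origin at its centre. Lies on the roof with about 12 mm play at each end, upper edge on the bare deck, lower part on the nailed strip; 10 to 22 mm too high up the slope and up to 5 deg askew. Stays by friction; slides when pushed on its upper edge.
- strip_b: Spare strip, same as strip_a (60 x 176 x 6 mm, x across, y along, origin at its centre). Lies flat on the two rests, its underside 14 mm above the bench. Laid right, it lies flat on strip_a with its upper edge on the deck.
- rests: Two fixed wooden battens 110 x 18 x 14 mm under the spare strip, along its width at 60 mm either side of its middle; they stick out 25 mm beyond it. Origin on the bench between them. To the left or the right of the roof.
- glue: White glue bottle, 56 mm across, 150 mm tall, origin at its foot, on the other side of the roof from the rests. Leave alone.
- hammer: Hammer lying on the bench beyond the roof. Leave alone.
- sander: Cork sanding block 100 x 65 x 35 mm on the bench beyond the roof. Leave alone.
- eave (a point): Middle of the deck's lower edge, on its surface (axes as the roof's). The nailed first strip, same size as the loose ones, lies just above it: its lower edge at roof x = 104 mm, raised 12 mm on a cant; its upper edge on the deck at roof x = 45 mm. Laid strips are parallel to it: 11.5 deg less steep than the deck.
Not all that is in view belongs to the job. What is shaped like the strip_b but black is not meant. Leave any black look-alike of the strip_a alone.

How it is judged:
By the outcome, as a careful person would: the job done as asked, in the order asked, and still so for the second after the job is handed in, with the robot touching nothing.
It also fails if it takes over 72 s, if anything falls off the work surface, if the arm or the gripper's body presses on something with over 40 N, if the wrist force passes 120 N, or if a joint passes its speed limit or range.

## Robot

A 6-joint arm with a two-finger parallel gripper is mounted at the origin on the work surface. World frame = base frame: x ahead of the robot, y to its left, z up, the work surface at z = 0. Lengths are in mm, angles in rad, forces in N, time in s.
With the tool pointing down it reaches from about 350 to 725 mm from the base axis. Payload 6 kg.
Tool frame: the origin (TCP) lies on the centre line of the jaws, within the pads' length; the fingertips stand 19 mm ahead of it and the grasp point (between the pads) is the TCP (robot.tip_reach is the distance from the TCP to the fingertips, in mm); z points along the fingers, y is the line along which they close (so a half turn about z gives the same grasp; the last joint's range is limited). The gripper opens to 85 mm and grips with 20 to 120 N. Pads are 22 mm wide; open, the fingers measure 114 mm over their backs; the gripper's body (76 mm by 85 mm) begins 54 mm behind the grasp point. The pads swing forward as they close: fully open they stand 13 mm farther back than shut.
Start: joints at [1.484, 0.04, 0.085, 0, -1.615, -0.334], TCP at [245.067, 547.648, 250.261] pointing down, gripper open.
Joint ranges: [-2.56, 2.56], [-1.29, 2.01], [-1.08, 1.49], [-3.29, 1.98], [-2.81, -0.18], [-2.99, 2.99]. Speed limits (rad/s): [2.57, 2.57, 3.01, 3.14, 3.14, 3.14].

## Interface

Orientations are given as a unit quaternion [w, x, y, z].
In Python, from plant import read_state, cams, order, finder, robot gives the robot as it stands.
- The arm moves only by the tool step_arm, never from a script. Its argument "steps" is a list of rows, each an object with "delta_pos": the shift along the tool's x, y, z as a fraction of full scale, a list of three; "delta_rot": the turn, a rotation vector about the tool's x, y, z as a fraction of full scale, a list of three; "hand": the opening, from 0 (shut) to 1 (fully open). In form: [{"delta_pos": [x, y, z], "delta_rot": [rx, ry, rz], "hand": hand}, ...]. A call has 1 to 10 rows; each row is the pose to reach, as a shift and turn from the pose commanded when the call began, along the tool's axes at that moment; what a row does not reach only later rows make up. Full scale, the value 1, is 0.1 m for a shift and 45 degrees for a turn. A row lasts 1/10 s, in which the tool goes at most 50 mm and 8.59 degrees, less where a joint would pass 70% of its speed; a pose out of reach is approached as far as the arm can. A call with a number of a shift or a turn outside -1 to 1 is refused whole. A call with a gripper value outside its range is refused whole. The fingers move at their own pace and stop on an object; "force" is the grip in N (left out, the last holds). Time passes only in rows, so rows that repeat a pose let the fingers close. It gives the time, the measured TCP pose, the force, the opening and the grip force at its end, in the units of the state.
- read_state(): the state, without advancing time (a new reading comes with each control period).
- cams.capture(name): name is "scene" or "side" or "wrist"; returns the picture (480x640x3 uint8, blue, green, red); there is no depth.
- cams.calibration(name): a dict with "fx", "fy", "cx", "cy" (pixels), "world_from_camera" (4x4, takes a point from camera to world coordinates); the wrist camera has in their place "T_tool_cam" (4x4, takes a point from camera to tool coordinates, whose origin is the TCP and whose axes are the flange's). Camera axes: x right, y down, z forward; pixel columns grow to the right and rows downward; lengths in mm; the calibration is good to about 2 mm. The wrist camera is an equidistant fisheye: a pixel r from the principal point sees the ray r / f radians off the axis. A picture is of the moment at which its call begins: read the wrist's pose just before it. calibration takes no time and is no camera call.
- order.finish_job(): hands the job in; it is judged then, once.
Trained networks look in the newest picture that a camera, given by its name, has taken for a name from the list of things; names that differ only in an ending like _2 or _b are one class to them, and where a whole thing is asked for, a point or a joint stands for the part that bears it (a point fixed in the world has none). Each returns a list of dicts, best first, with "score" (0 to 1); they miss things now and then, are a little off and sometimes report something else, mostly with a low value. They report only what shows in the picture. A call takes as long as a camera call. They do not tell look-alikes from the thing itself.
- finder.spot_in(thing, camera): "centre" ([x, y, z] in mm, in world coordinates, good to about 4 mm: the middle of the surface that is visible of it).
The state is a dict: "clock": time; "joint_pos": joint angles; "joint_vel": joint speeds; "effort": joint torques, N m; "ee_pos": TCP position; "ee_rot": TCP orientation; "wrist_force": force on the tool from outside, world axes, zero at the start; "moment": the same for the moment, N m; "finger_gap": finger opening in mm; "gripper_force": force on a finger pad.
Only numpy, scipy, OpenCV 4.12 (cv2) and the standard library are available. Lean on these libraries where they do the work, as an engineer would, in place of code of your own. Each camera call takes 0.05 s, during which the arm holds its last target. There are 200 camera calls.

## Working session

There is one attempt and no reset: what is moved stays moved. The work goes in short steps, Python scripts to look and compute and a tool call to move; the robot and the scene stay as the last step left them, time stands still between calls to the robot, and variables do not carry over. Pictures are saved under pics/ and viewed, at most 10 in all, crops included, and the job is handed in when it is done.

Besides the shell and the picture viewer there is one more tool, called as name(argument=value, ...) on one line, values as JSON. step_arm: Moves the arm, as the interface text tells. Shift numbers are shares of 0.1 m and turn numbers shares of 45 degrees, none past 1 either way. Its arguments: {"type":"object","properties":{"steps":{"type":"array"},"force":{"type":"number"}},"required":["steps"]}

```bash
mkdir -p pics; ls
python3 - <<'E'
from plant import read_state, cams, order, finder, robot
import cv2,numpy as np
a=cams.capture("scene"); b=cams.capture("side")
cv2.imwrite("pics/scene.png",a);cv2.imwrite("pics/side.png",b)
for c in("scene","side"):
  k=cams.calibration(c);print(c,k["fx"],k["cx"],k["cy"],np.round(k["world_from_camera"],3).tolist())
  for t in("roof","strip_a","strip_b","rests","glue","hammer","sander"):
    print(t,[(np.round(d["centre"]).tolist(),round(d["score"],2)) for d in finder.spot_in(t,c)[:3]])
s=read_state();print({k:np.round(v,3).tolist() for k,v in s.items()})
print(cams.calibration("wrist"))
E
```

```text
pics
scene 478.4763278524279 320.27819504204126 239.5026727192896 [[-0.422, 0.669, -0.612, 1375.652], [0.907, 0.312, -0.284, 293.507], [0.001, -0.674, -0.738, 996.541], [0.0, 0.0, 0.0, 1.0]]
roof [([569.0, -4.0, 71.0], 0.63)]
strip_a [([652.0, 331.0, 5.0], 0.89), ([566.0, -6.0, 81.0], 0.76), ([422.0, -483.0, 6.0], 0.73)]
strip_b [([652.0, 331.0, 5.0], 0.89), ([566.0, -6.0, 81.0], 0.76), ([422.0, -483.0, 6.0], 0.73)]
rests [([558.0, -259.0, 12.0], 0.47)]
glue [([500.0, 314.0, 80.0], 0.8)]
hammer [([774.0, -109.0, 20.0], 0.69)]
sander [([789.0, 126.0, 39.0], 0.97)]
side 539.8359926126781 318.3905790863634 234.84775113570413 [[0.875, -0.293, 0.385, 178.858], [-0.484, -0.531, 0.696, -818.162], [0.001, -0.795, -0.606, 750.669], [0.0, 0.0, 0.0, 1.0]]
roof [([496.0, -64.0, 63.0], 0.81), ([476.0, 294.0, 74.0], 0.17)]
strip_a [([499.0, -296.0, 20.0], 0.95), ([559.0, -18.0, 79.0], 0.83), ([407.0, -461.0, 4.0], 0.7)]
strip_b [([499.0, -296.0, 20.0], 0.95), ([559.0, -18.0, 79.0], 0.83), ([407.0, -461.0, 4.0], 0.7)]
rests [([458.0, -332.0, 13.0], 0.94)]
glue [([475.0, 294.0, 75.0], 0.98)]
hammer 
[... 210 characters left out ...]
.001, -36.79, 34.742, 6.933, -0.001, -0.0], 'ee_pos': [245.047, 547.667, 250.299], 'ee_rot': [0.0, 0.978, -0.209, -0.0], 'wrist_force': [-0.813, -0.35, -0.765], 'moment': [0.029, -0.024, -0.014], 'gripper_force': 0.0, 'finger_gap': 85.513}
{'fx': 371.64829954431775, 'fy': 371.64829954431775, 'cx': 318.72284868020665, 'cy': 239.96202077721108, 'T_tool_cam': array([[ 3.73798553e-04, -9.60120125e-01, -2.79587564e-01,
         7.00863884e+01],
       [ 9.99999917e-01,  4.04457244e-04, -5.19658929e-05,
        -2.82520422e-01],
       [ 1.62974715e-04, -2.79587521e-01,  9.60120196e-01,
        -1.24110771e+02],
       [ 0.00000000e+00,  0.00000000e+00,  0.00000000e+00,
         1.00000000e+00]])}
```

View pics/scene.png

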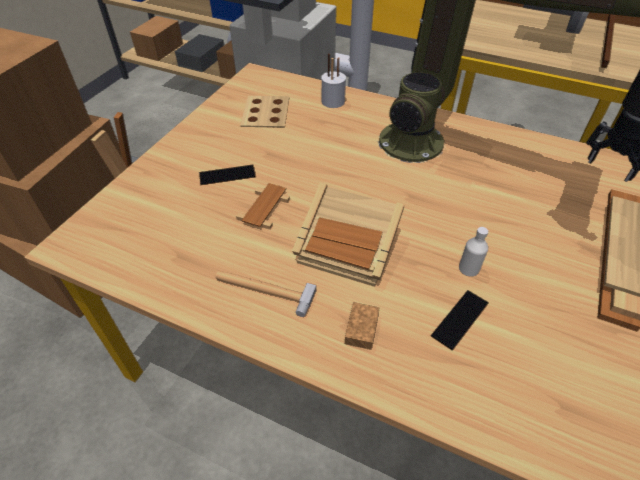

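View pics/side.png

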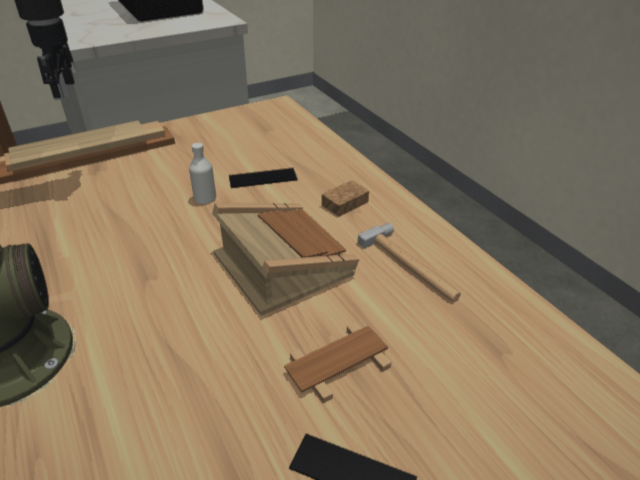

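The scene shows the roof at about (345,230) px, with its strips brown. The spare strip sits on its rests at (265,205), and black look-alikes are at (228,175) and (460,320). In the side view the spare strip is at (335,358), the roof at (290,250) and the glue bottle at (202,175). I'll write a small planning helper next, then bring the wrist camera over the roof.

```bash
cat > h.py <<'E'
import numpy as np, cv2
from scipy.spatial.transform import Rotation as Ro
from plant import read_state, cams, order, finder, robot
def q2R(q): return Ro.from_quat([q[1],q[2],q[3],q[0]])
def tcp(s=None):
    s=s or read_state(); return np.array(s["ee_pos"],float),q2R(s["ee_rot"])
def down(yaw,tilt=0):
    """tool x at world angle yaw(deg), pointing down; tilt: turn about tool y (deg)"""
    return Ro.from_euler("z",yaw,degrees=True)*Ro.from_euler("x",180,degrees=True)*Ro.from_euler("y",tilt,degrees=True)
def plan(p,R,p2,R2,n):
    """n calls from pose to pose, each printed in step units"""
    w=(R.inv()*R2).as_rotvec()
    for i in range(n):
        dp=R.inv().apply((np.array(p2)-p)/(n)) if i==0 else R.inv().apply(d)
        if i==0: d=(np.array(p2)-p)/n
        print("pos",np.round(dp/100,3).tolist(),"rot",np.round(np.degrees(w/n)/45,3).tolist())
        R=R*Ro.from_rotvec(w/n)
def wcam(p,R):
    k=cams.calibration("wrist");T=np.eye(4);T[:3,:3]=R.as_matrix();T[:3,3]=p
    return k,T@k["T_tool_cam"]
def ray(u,v,k,M):
    a=(u-k["cx"])/k["fx"];b=(v-k["cy"])/k["fy"];r=np.hypot(a,b)
    d=np.array([a/r*np.sin(r),b/r*np.sin(r),np.cos(r)]) if r>0 else np.array([0,0,1.])
    return M[:3,3],M[:3,:3]@d
def hit(u,v,k,M,p0,n):
    o,d=ray(u,v,k,M); return o+d*(np.dot(n,np.array(p0)-o)/np.dot(n,d))
def proj(P,k,M):
    q=M[:3,:3].T@(np.array(P)-M[:3,3]);r=np.hypot(q[0],q[1]);t=np.arctan2(r,q[2])
    return k["cx"]+k["fx"]*t*q[0]/r, k["cy"]+k["fy"]*t*q[1]/r
E
python3 - <<'E'
from h import *
p,R=tcp()
print(robot.tip_reach,[x for x in dir(robot) if x[0]!="_"])
plan(p,R,[520,-10,250],R*Ro.from_euler("z",156,degrees=True),6)
E
```

```text
19.0 ['Unreachable', 'tip_reach']
pos [0.798, 0.661, 0.0] rot [-0.0, 0.0, 0.578]
pos [1.007, 0.244, 0.0] rot [-0.0, 0.0, 0.578]
pos [1.012, -0.222, 0.0] rot [-0.0, 0.0, 0.578]
pos [0.813, -0.643, 0.0] rot [-0.0, 0.0, 0.578]
pos [0.449, -0.934, 0.0] rot [-0.0, 0.0, 0.578]
pos [-0.006, -1.036, 0.0] rot [-0.0, 0.0, 0.578]
```

step_arm(steps=[{"delta_pos": [0.8, 0.66, 0], "delta_rot": [0, 0, 0.578], "hand": 1}, {"delta_pos": [0.8, 0.66, 0], "delta_rot": [0, 0, 0.578], "hand": 1}, {"delta_pos": [0.8, 0.66, 0], "delta_rot": [0, 0, 0.578], "hand": 1}, {"delta_pos": [0.8, 0.66, 0], "delta_rot": [0, 0, 0.578], "hand": 1}])

```text
clock: 1.2
ee_pos: [291.8, 453.8, 251.1]
ee_rot: [-0.001, 0.905, -0.425, -0.0]
wrist_force: [0.2, 1.4, -0.2]
finger_gap: 85.5
gripper_force: 0.0
```

step_arm(steps=[{"delta_pos": [1, 0.24, 0], "delta_rot": [0, 0, 0.578], "hand": 1}, {"delta_pos": [1, 0.24, 0], "delta_rot": [0, 0, 0.578], "hand": 1}, {"delta_pos": [1, 0.24, 0], "delta_rot": [0, 0, 0.578], "hand": 1}, {"delta_pos": [1, 0.24, 0], "delta_rot": [0, 0, 0.578], "hand": 1}])

```text
clock: 1.6
ee_pos: [337.1, 362.4, 250.5]
ee_rot: [-0.0, 0.788, -0.616, -0.0]
wrist_force: [-0.2, 0.1, -0.2]
finger_gap: 85.5
gripper_force: 0.0
```

step_arm(steps=[{"delta_pos": [1, -0.22, 0], "delta_rot": [0, 0, 0.578], "hand": 1}, {"delta_pos": [1, -0.22, 0], "delta_rot": [0, 0, 0.578], "hand": 1}, {"delta_pos": [1, -0.22, 0], "delta_rot": [0, 0, 0.578], "hand": 1}, {"delta_pos": [1, -0.22, 0], "delta_rot": [0, 0, 0.578], "hand": 1}])

```text
clock: 2.0
ee_pos: [382.3, 271.0, 250.2]
ee_rot: [-0.0, -0.63, 0.777, 0.0]
wrist_force: [-1.1, 0.2, 0.1]
finger_gap: 85.5
gripper_force: 0.0
```

step_arm(steps=[{"delta_pos": [0.81, -0.64, 0], "delta_rot": [0, 0, 0.578], "hand": 1}, {"delta_pos": [0.81, -0.64, 0], "delta_rot": [0, 0, 0.578], "hand": 1}, {"delta_pos": [0.81, -0.64, 0], "delta_rot": [0, 0, 0.578], "hand": 1}, {"delta_pos": [0.81, -0.64, 0], "delta_rot": [0, 0, 0.578], "hand": 1}])

```text
clock: 2.4
ee_pos: [427.9, 178.6, 249.9]
ee_rot: [-0.0, -0.439, 0.898, -0.0]
wrist_force: [0.6, 0.3, -0.4]
finger_gap: 85.6
gripper_force: 0.0
```

step_arm(steps=[{"delta_pos": [0.45, -0.93, 0], "delta_rot": [0, 0, 0.578], "hand": 1}, {"delta_pos": [0.45, -0.93, 0], "delta_rot": [0, 0, 0.578], "hand": 1}, {"delta_pos": [0.45, -0.93, 0], "delta_rot": [0, 0, 0.578], "hand": 1}, {"delta_pos": [0.45, -0.93, 0], "delta_rot": [0, 0, 0.578], "hand": 1}])

```text
clock: 2.8
ee_pos: [473.3, 86.0, 249.7]
ee_rot: [-0.001, -0.227, 0.974, -0.0]
wrist_force: [-1.4, -0.1, 0.3]
finger_gap: 85.4
gripper_force: 0.0
```

step_arm(steps=[{"delta_pos": [0, -1, 0], "delta_rot": [0, 0, 0.578], "hand": 1}, {"delta_pos": [0, -1, 0], "delta_rot": [0, 0, 0.578], "hand": 1}, {"delta_pos": [0, -1, 0], "delta_rot": [0, 0, 0.578], "hand": 1}, {"delta_pos": [0, -1, 0], "delta_rot": [0, 0, 0.578], "hand": 1}, {"delta_pos": [0, -1, 0], "delta_rot": [0, 0, 0.578], "hand": 1}, {"delta_pos": [0, -1, 0], "delta_rot": [0, 0, 0.578], "hand": 1}])

```text
clock: 3.4
ee_pos: [516.5, -2.9, 250.4]
ee_rot: [0.0, -0.003, 1.0, 0.0]
wrist_force: [-0.3, -0.0, 0.2]
finger_gap: 85.3
gripper_force: 0.0
```

Run:
```python
from h import *
s=read_state();p,R=tcp(s);a=cams.capture("wrist");cv2.imwrite("pics/w1.png",a)
np.savez("w1.npz",p=p,q=R.as_quat())
print(s["clock"],p,s["joint_pos"],R.apply([1,0,0]))
for t in("line1","line2","strip_a","roof","eave","rests"):
    print(t,[(np.round(d["centre"]).tolist(),round(d["score"],2)) for d in finder.spot_in(t,"wrist")[:4]])
```

```text
3.4 [516.49208377  -2.87517106 250.399065  ] [ 3.84648994e-01 -1.83396153e-01 -1.26922299e-01 -9.05275554e-05
 -1.62702311e+00 -1.94941457e+00] [-9.99981765e-01 -6.03579880e-03 -1.96164889e-04]
line1 [([495.0, -10.0, 95.0], 0.56)]
line2 [([495.0, -10.0, 95.0], 0.56)]
strip_a [([560.0, -3.0, 79.0], 0.91), ([386.0, -408.0, 6.0], 0.63), ([504.0, -290.0, 19.0], 0.58), ([629.0, 336.0, 8.0], 0.55)]
roof [([490.0, -12.0, 92.0], 0.85), ([728.0, 107.0, 30.0], 0.68)]
eave [([497.0, -14.0, 94.0], 0.66)]
rests [([555.0, -257.0, 12.0], 0.98)]
```

View pics/w1.png

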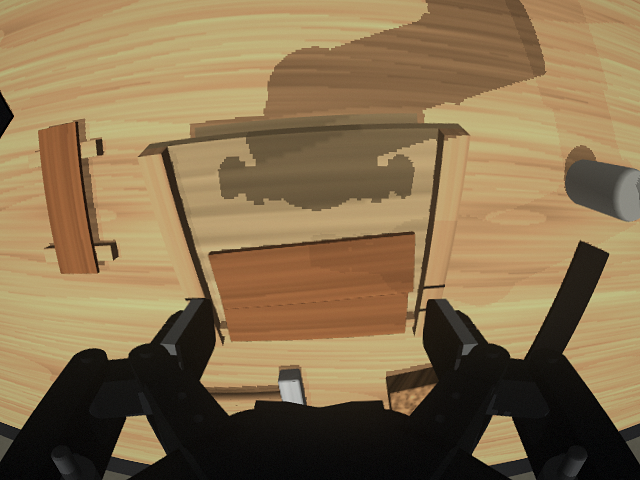

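The wrist view shows the roof with its high edge at the top (corners at about (140,155) and (468,133)). The skewed strip_a has its upper edge from (209,253) to (414,232). The spare strip is at left (68,198) and the glue bottle at right (600,185). I'll enlarge the roof to fit its pose.

Run:
```python
import cv2
a=cv2.imread("pics/w1.png")[112:352,125:485]
cv2.imwrite("pics/w1c.png",cv2.resize(a,None,fx=2.2,fy=2.2,interpolation=cv2.INTER_CUBIC))
```

```text
(no output)
```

View pics/w1c.png

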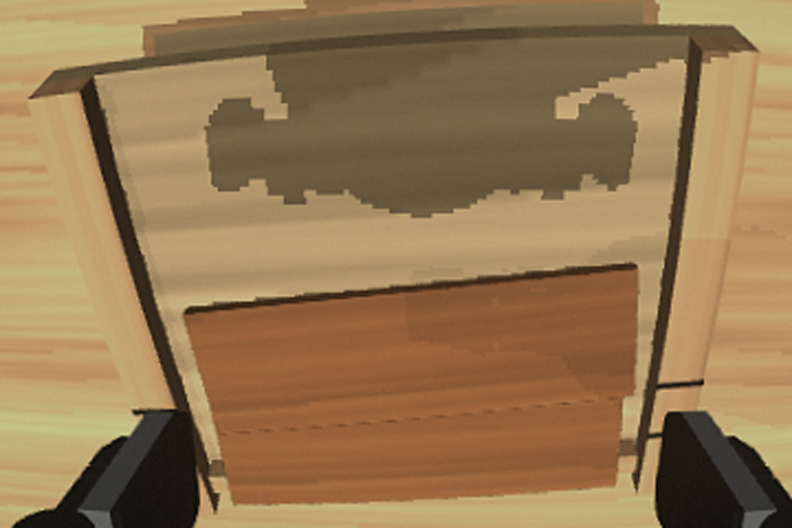

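```bash
cat >> h.py <<'E'
def roofR(yaw): return Ro.from_euler("z",yaw,degrees=True)*Ro.from_euler("y",20,degrees=True)
def fit(obs,k,M):
    from scipy.optimize import least_squares
    def f(t):
        R=roofR(t[2]);return np.concatenate([np.array(proj(R.apply(P)+[t[0],t[1],75],k,M))-uv for P,uv in obs])
    r=least_squares(f,[540,-10,0],loss="soft_l1");return r.x,r.fun.reshape(-1,2)
E
python3 - <<'E'
from h import *
z=np.load("w1.npz");k,M=wcam(z["p"],Ro.from_quat(z["q"]))
c=lambda u,v:np.array([u/2.2+125,v/2.2+112])
obs=[((-100,-120,14),c(31,98)),((-100,-100,14),c(83,92)),((-100,100,14),c(701,52)),((-100,120,14),c(757,52)),
((43.8,100,14),c(658,387)),((43.8,120,14),c(703,382)),((73.8,100,14),c(650,437)),((-100,-100,0),c(96,76)),((-100,100,0),c(689,39))]
t,res=fit(obs,k,M);print(np.round(t,2));print(np.round(res,1).tolist())
R=roofR(t[2]);o=np.array([t[0],t[1],75])
np.save("roof.npy",t)
n1=Ro.from_euler("y",-11.5,degrees=True).apply([0,0,1])
def rf(u,v,p0): # roof coords of pixel on plane parallel to strips thro p0
    P=hit(*c(u,v),k,M,R.apply(p0)+o,R.apply(n1));return np.round(R.inv().apply(P-o),1)
# top surface of strips: centre (line1-30, 9) +3 normal
for q in((186,314),(637,269),(634,397)): print("stripA",rf(*q,np.array([43.8-15,0,9])+3*n1))
q=np.array([75,0,9])+3*n1
for u in((232,505),(617,486)): print("nailed lower",rf(*u,q))
s=[np.round(R.inv().apply(np.array(d["centre"])-o)) for d in finder.spot_in("strip_a","wrist")];print(s)
E
```

```text
[537.51  -9.01   3.65]
[[-1.0, 0.8], [-0.7, 0.1], [1.2, 0.1], [1.8, 0.4], [-0.2, -0.4], [-0.1, 0.2], [-0.8, -0.7], [-0.3, -0.1], [0.7, -0.7]]
stripA [ -1.1 -86.9   6. ]
stripA [-9.5 87.5  4.3]
stripA [47.2 89.9 15.8]
nailed lower [102.9 -88.9  17.7]
nailed lower [102.6  88.4  17.7]
[array([21.,  4., 12.]), array([-142., -389., -125.]), array([ -29., -278.,  -70.]), array([130., 338., -24.])]
```

```bash
cat >> h.py <<'E'
def roof():
    t=np.load("roof.npy");return np.array([t[0],t[1],75]),roofR(t[2])
FL=Ro.from_matrix([[-1,0,0],[0,1,0],[0,0,-1]])  # tool x=-roof x, y=roof y, z=-roof z
E
python3 - <<'E'
from h import *
o,R=roof();p,T=tcp();print(p)
plan(p,T,o+R.apply([-50,0,38]),R*FL,2)
E
```

```text
[516.56212465  -4.58336077 250.35212427]
pos [0.065, -0.033, 0.613] rot [0.007, 0.222, -0.042]
pos [-0.042, -0.029, 0.615] rot [0.007, 0.222, -0.042]
```

step_arm(steps=[{"delta_pos": [0.065, -0.033, 0.61], "delta_rot": [0.007, 0.222, -0.042], "hand": 0.76}, {"delta_pos": [0.065, -0.033, 0.61], "delta_rot": [0.007, 0.222, -0.042], "hand": 0.76}, {"delta_pos": [0.065, -0.033, 0.61], "delta_rot": [0.007, 0.222, -0.042], "hand": 0.76}, {"delta_pos": [0.065, -0.033, 0.61], "delta_rot": [0.007, 0.222, -0.042], "hand": 0.76}])

```text
clock: 4.2
ee_pos: [510.8, -8.4, 191.0]
ee_rot: [-0.085, -0.015, 0.996, -0.003]
wrist_force: [0.3, -0.0, 0.9]
finger_gap: 64.7
gripper_force: 0.0
```

step_arm(steps=[{"delta_pos": [-0.042, -0.029, 0.61], "delta_rot": [0.007, 0.222, -0.042], "hand": 0.76}, {"delta_pos": [-0.042, -0.029, 0.61], "delta_rot": [0.007, 0.222, -0.042], "hand": 0.76}, {"delta_pos": [-0.042, -0.029, 0.61], "delta_rot": [0.007, 0.222, -0.042], "hand": 0.76}, {"delta_pos": [-0.042, -0.029, 0.61], "delta_rot": [0.007, 0.222, -0.042], "hand": 0.76}, {"delta_pos": [-0.042, -0.029, 0.61], "delta_rot": [0.007, 0.222, -0.042], "hand": 0.76}])

```text
clock: 4.7
ee_pos: [505.1, -11.2, 132.6]
ee_rot: [-0.169, -0.032, 0.985, -0.005]
wrist_force: [0.4, -0.4, 0.2]
finger_gap: 64.9
gripper_force: 0.0
```

```bash
cat >> h.py <<'E'
def inroof():
    o,R=roof();s=read_state();p,T=tcp(s)
    print("clock",s["clock"],"roof pos",np.round(R.inv().apply(p-o),2),"rot err deg",np.round(np.degrees(((R*FL).inv()*T).as_rotvec()),2),"gap",s["finger_gap"],"F roof",np.round(R.inv().apply(s["wrist_force"]),1))
E
python3 -c "
from h import *
inroof()"
```

```text
clock 4.7 roof pos [-50.23  -0.11  43.05] rot err deg [-0.04 -0.51 -0.02] gap 64.93322565181674 F roof [ 0.2 -0.4  0.3]
```

step_arm(steps=[{"delta_pos": [0, 0, 0.2], "delta_rot": [0, 0, 0], "hand": 0.76}, {"delta_pos": [0, 0, 0.22], "delta_rot": [0, 0, 0], "hand": 0.76}, {"delta_pos": [0, 0, 0.23], "delta_rot": [0, 0, 0], "hand": 0.76}, {"delta_pos": [0, 0, 0.23], "delta_rot": [0, 0, 0], "hand": 0.76}, {"delta_pos": [0, 0, 0.23], "delta_rot": [0, 0, 0], "hand": 0.76}])

```text
clock: 5.2
ee_pos: [496.5, -11.7, 108.1]
ee_rot: [-0.172, -0.031, 0.985, -0.005]
wrist_force: [-0.1, 0.3, -0.4]
finger_gap: 64.8
gripper_force: 0.0
```

step_arm(steps=[{"delta_pos": [0, 0, 0.02], "delta_rot": [0, 0, 0], "hand": 0.76}, {"delta_pos": [0, 0, 0.02], "delta_rot": [0, 0, 0], "hand": 0.76}, {"delta_pos": [0, 0, 0.02], "delta_rot": [0, 0, 0], "hand": 0.76}])

```text
clock: 5.5
ee_pos: [495.2, -11.8, 105.0]
ee_rot: [-0.174, -0.031, 0.984, -0.005]
wrist_force: [0.3, -0.2, 0.4]
finger_gap: 64.7
gripper_force: 0.0
```

```bash
python3 -c "
from h import *
inroof()"
```

```text
clock 5.5 roof pos [-50.06  -0.11  13.66] rot err deg [-0.03 -0.    0.01] gap 64.71645615628348 F roof [ 0.2 -0.3  0.5]
```

step_arm(steps=[{"delta_pos": [0, 0, 0.008], "delta_rot": [0, 0, 0], "hand": 0.76}, {"delta_pos": [0, 0, 0.008], "delta_rot": [0, 0, 0], "hand": 0.76}, {"delta_pos": [0, 0, 0.008], "delta_rot": [0, 0, 0], "hand": 0.76}])

```text
clock: 5.8
ee_pos: [495.0, -11.8, 104.3]
ee_rot: [-0.173, -0.031, 0.984, -0.005]
wrist_force: [0.0, -0.4, -0.4]
finger_gap: 64.6
gripper_force: 0.1
```

step_arm(steps=[{"delta_pos": [0, 0, 0.008], "delta_rot": [0, 0, 0], "hand": 0.76}, {"delta_pos": [0, 0, 0.008], "delta_rot": [0, 0, 0], "hand": 0.76}, {"delta_pos": [0, 0, 0.008], "delta_rot": [0, 0, 0], "hand": 0.76}])

```text
clock: 6.1
ee_pos: [494.9, -11.8, 104.2]
ee_rot: [-0.173, -0.031, 0.984, -0.005]
wrist_force: [0.7, 0.4, 5.8]
finger_gap: 65.1
gripper_force: 2.6
```

```bash
python3 -c "
from h import *
inroof()
a=cams.capture('wrist');a=a[200:430,120:520]
cv2.imwrite('pics/w2.png',cv2.resize(a,None,fx=2,fy=2))"
```

```text
clock 6.1 roof pos [-50.07  -0.09  12.84] rot err deg [-0.02 -0.06 -0.01] gap 65.1291421247695 F roof [-1.3  0.4  5.7]
```

View pics/w2.png

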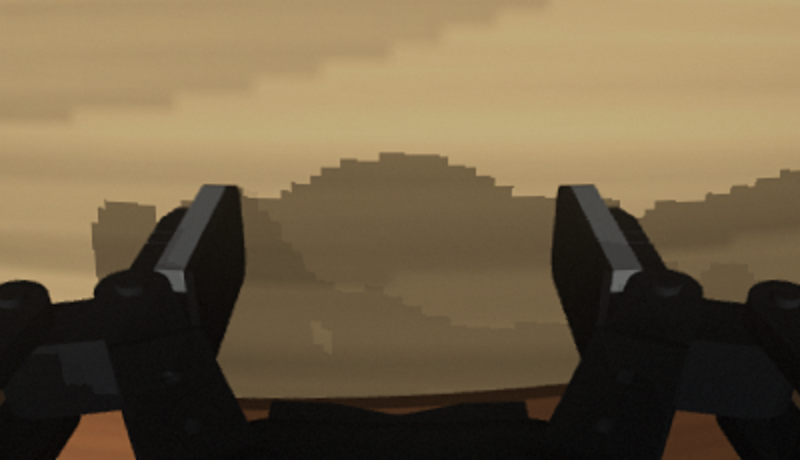

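Fingertip contact with the deck is confirmed at TCP 12.9 mm for a 65 mm gap. I'll lift slightly and push slowly.

step_arm(steps=[{"delta_pos": [0, 0, -0.02], "delta_rot": [0, 0, 0], "hand": 0.76}, {"delta_pos": [-0.1, 0, -0.02], "delta_rot": [0, 0, 0], "hand": 0.76}, {"delta_pos": [-0.2, 0, -0.02], "delta_rot": [0, 0, 0], "hand": 0.76}, {"delta_pos": [-0.26, 0, -0.02], "delta_rot": [0, 0, 0], "hand": 0.76}, {"delta_pos": [-0.29, 0, -0.02], "delta_rot": [0, 0, 0], "hand": 0.76}, {"delta_pos": [-0.32, 0, -0.02], "delta_rot": [0, 0, 0], "hand": 0.76}, {"delta_pos": [-0.35, 0, -0.02], "delta_rot": [0, 0, 0], "hand": 0.76}, {"delta_pos": [-0.38, 0, -0.02], "delta_rot": [0, 0, 0], "hand": 0.76}, {"delta_pos": [-0.41, 0, -0.02], "delta_rot": [0, 0, 0], "hand": 0.76}, {"delta_pos": [-0.44, 0, -0.02], "delta_rot": [0, 0, 0], "hand": 0.76}])

```text
clock: 7.15
ee_pos: [536.8, -9.1, 90.4]
ee_rot: [-0.173, -0.031, 0.984, -0.005]
wrist_force: [-0.0, -0.2, -0.3]
finger_gap: 64.7
gripper_force: 0.0
```

step_arm(steps=[{"delta_pos": [-0.02, 0, 0], "delta_rot": [0, 0, 0], "hand": 0.76}, {"delta_pos": [-0.04, 0, 0], "delta_rot": [0, 0, 0], "hand": 0.76}, {"delta_pos": [-0.06, 0, 0], "delta_rot": [0, 0, 0], "hand": 0.76}, {"delta_pos": [-0.06, 0, 0], "delta_rot": [0, 0, 0], "hand": 0.76}, {"delta_pos": [-0.06, 0, 0], "delta_rot": [0, 0, 0], "hand": 0.76}])

```text
clock: 7.65
ee_pos: [542.3, -8.8, 88.3]
ee_rot: [-0.173, -0.031, 0.984, -0.005]
wrist_force: [-0.4, -0.4, 0.0]
finger_gap: 65.0
gripper_force: 0.0
```

```bash
python3 -c "
from h import *
inroof()"
```

```text
clock 7.65 roof pos [-0.09 -0.07 14.14] rot err deg [-0.03 -0.01  0.  ] gap 65.00051487778848 F roof [-0.4 -0.4 -0.1]
```

step_arm(steps=[{"delta_pos": [0.04, 0, 0], "delta_rot": [0, 0, 0], "hand": 0.76}, {"delta_pos": [0.04, 0, -0.5], "delta_rot": [0, 0, 0], "hand": 0.76}, {"delta_pos": [-0.3, 0, -0.8], "delta_rot": [0, 0, 0], "hand": 0.76}, {"delta_pos": [-0.6, 0, -1], "delta_rot": [0, 0, 0], "hand": 0.76}, {"delta_pos": [-0.6, 0, -1], "delta_rot": [0, 0, 0], "hand": 0.76}, {"delta_pos": [-0.6, 0, -1], "delta_rot": [0, 0, 0], "hand": 0.76}, {"delta_pos": [-0.6, 0, -1], "delta_rot": [0, 0, 0], "hand": 0.76}])

```text
clock: 8.35
ee_pos: [632.0, -3.1, 161.8]
ee_rot: [-0.174, -0.031, 0.984, -0.005]
wrist_force: [0.8, 0.0, 0.6]
finger_gap: 65.1
gripper_force: 0.0
```

```bash
python3 -c "
from h import *
inroof()
s=read_state();p,R=tcp(s);a=cams.capture('wrist');cv2.imwrite('pics/w3.png',a);np.savez('w3.npz',p=p,q=R.as_quat())
o,Rr=roof();k,M=wcam(p,R)
for P in ((43.8,-100,14),(43.8,100,14),(73.8,-100,14),(73.8,100,14),(13.8,88,5.5),(13.8,-88,5.5)): print(P,np.round(proj(o+Rr.apply(P),k,M)))
cv2.imwrite('pics/w3c.png',cv2.resize(a[110:370,125:515],None,fx=2,fy=2,interpolation=cv2.INTER_CUBIC))"
```

```text
clock 8.35 roof pos [ 59.26  -0.15 113.94] rot err deg [-0.03  0.01 -0.  ] gap 65.06585261096292 F roof [ 0.5 -0.   0.8]
(43.8, -100, 14) [166. 227.]
(43.8, 100, 14) [470. 227.]
(73.8, -100, 14) [171. 270.]
(73.8, 100, 14) [465. 270.]
(13.8, 88, 5.5) [452. 180.]
(13.8, -88, 5.5) [183. 180.]
```

View pics/w3c.png

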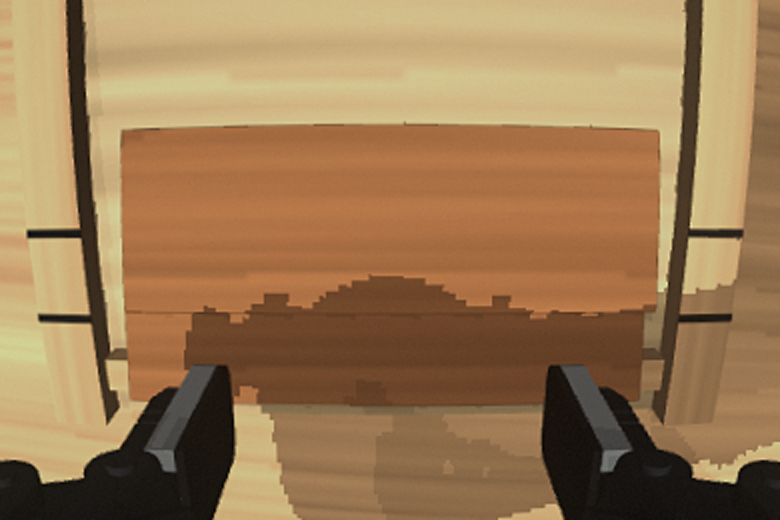

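The strip is nearly square, with its upper edge at crop rows 129–130 and its lower edge at about 310. The pencil lines are clear at rows 234 and 318 on both boards.

```bash
cat > m.py <<'E'
from h import *
z=np.load("w3.npz");k,M=wcam(z["p"],Ro.from_quat(z["q"]))
c=lambda u,v:np.array([u/2+125,v/2+110])
obs=[((43.8,-100,14),c(80,234)),((43.8,-120,14),c(28,233)),((73.8,-100,14),c(91,318.5)),((73.8,-120,14),c(39,317)),
((43.8,100,14),c(689,234)),((43.8,120,14),c(743,234)),((73.8,100,14),c(679,318.5)),((73.8,120,14),c(731,317))]
t,res=fit(obs,k,M);print(np.round(t,2));print(np.round(res,1).tolist())
R=roofR(t[2]);o=np.array([t[0],t[1],75])
n1=Ro.from_euler("y",-11.5,degrees=True).apply([0,0,1])
def rf(u,v,p0):
    P=hit(*c(u,v),k,M,R.apply(p0)+o,R.apply(n1));return np.round(R.inv().apply(P-o),1)
for q in((122,130),(658,129),(128,312),(657,309),(390,312),(390,125)): print(rf(*q,np.array([43.8,0,9])+3*n1))
print(rf(133,402,np.array([75,0,9])+3*n1),rf(640,404,np.array([75,0,9])+3*n1))
E
python3 m.py
```

```text
[537.12  -9.34   3.65]
[[0.5, -0.5], [0.3, 0.3], [0.0, 0.0], [0.5, 0.1], [-0.1, -0.4], [-0.8, -0.1], [-0.1, 0.2], [-0.4, 0.3]]
[ 11.3 -85.7   5.5]
[10.8 89.4  5.4]
[ 69.9 -84.6  17.4]
[68.9 90.1 17.2]
[69.2  1.7 17.2]
[11.5  1.7  5.5]
[103.1 -87.   17.8] [103.7  88.3  17.9]
```

step_arm(steps=[{"delta_pos": [0.66, 0, 0.4], "delta_rot": [0, 0, 0], "hand": 0.76}, {"delta_pos": [0.66, 0, 0.8], "delta_rot": [0, 0, 0], "hand": 0.76}, {"delta_pos": [0.66, 0, 0.95], "delta_rot": [0, 0, 0], "hand": 0.76}, {"delta_pos": [0.66, 0, 1], "delta_rot": [0, 0, 0], "hand": 0.76}, {"delta_pos": [0.66, 0, 1], "delta_rot": [0, 0, 0], "hand": 0.76}, {"delta_pos": [0.62, 0, 1], "delta_rot": [0, 0, 0], "hand": 0.76}, {"delta_pos": [0.6, 0, 1], "delta_rot": [0, 0, 0], "hand": 0.76}, {"delta_pos": [0.585, 0, 1], "delta_rot": [0, 0, 0], "hand": 0.76}, {"delta_pos": [0.572, 0, 1], "delta_rot": [0, 0, 0], "hand": 0.76}, {"delta_pos": [0.572, 0, 1], "delta_rot": [0, 0, 0], "hand": 0.76}])

```text
clock: 9.4
ee_pos: [545.1, -8.6, 87.1]
ee_rot: [-0.174, -0.031, 0.984, -0.005]
wrist_force: [-0.3, -0.2, 0.1]
finger_gap: 64.5
gripper_force: 0.0
```

step_arm(steps=[{"delta_pos": [0, 0, 0], "delta_rot": [0, 0, 0], "hand": 0.76}, {"delta_pos": [0, 0, 0], "delta_rot": [0, 0, 0], "hand": 0.76}])

```text
clock: 9.6
ee_pos: [544.9, -8.6, 87.3]
ee_rot: [-0.173, -0.031, 0.984, -0.005]
wrist_force: [-0.1, -0.0, -0.2]
finger_gap: 64.9
gripper_force: 0.0
```

```bash
python3 -c "
from h import *
inroof()"
```

```text
clock 9.6 roof pos [ 2.71 -0.08 14.1 ] rot err deg [-0.03 -0.01  0.  ] gap 64.89943211790218 F roof [-0.  -0.  -0.3]
```

step_arm(steps=[{"delta_pos": [0.04, 0, 0], "delta_rot": [0, 0, 0], "hand": 0.76}, {"delta_pos": [0.04, 0, -0.5], "delta_rot": [0, 0, 0], "hand": 0.76}, {"delta_pos": [-0.3, 0, -0.8], "delta_rot": [0, 0, 0], "hand": 0.76}, {"delta_pos": [-0.572, 0, -1], "delta_rot": [0, 0, 0], "hand": 0.76}, {"delta_pos": [-0.572, 0, -1], "delta_rot": [0, 0, 0], "hand": 0.76}, {"delta_pos": [-0.572, 0, -1], "delta_rot": [0, 0, 0], "hand": 0.76}, {"delta_pos": [-0.572, 0, -1], "delta_rot": [0, 0, 0], "hand": 0.76}])

```text
clock: 10.3
ee_pos: [632.0, -3.1, 161.6]
ee_rot: [-0.174, -0.031, 0.984, -0.005]
wrist_force: [-0.5, 0.1, -0.3]
finger_gap: 65.0
gripper_force: 0.0
```

```bash
sed -i 's/"w3.npz"/W/; 1a import sys; W=sys.argv[1]+".npz"; img=cv2.imread("pics/"+sys.argv[1]+".png")' m.py
sed -i '/^for q in/,$d' m.py; sed -i 's/^t,res.*/t=np.array([537.12,-9.34,3.65])/' m.py
cat >> m.py <<'E'
x_exp=lambda P: proj(o+R.apply(P),k,M)
g=img.astype(int); br=g[:,:,2]-g[:,:,0]*0 ; rat=g[:,:,0]/(g[:,:,2]+1.)  # blue/red: brown low
for xl,zz,lab in((13.8,5.5,"upper"),(72.6,17.6,"lower")):
  for y in(-75,-50,0,50,75):
    u,v=x_exp((xl,y,zz));u=int(round(u));v0=int(round(v))
    col=rat[v0-9:v0+10,u-1:u+2].mean(1);gr=np.abs(np.diff(cv2.GaussianBlur(g[v0-9:v0+10,u-1:u+2].sum(2).mean(1).reshape(-1,1).astype(np.float32),(1,3),0)[:,0]));gc=np.abs(np.diff(col))
    i=gc.argmax() if lab=="upper" else gr.argmax()
    P=hit(u,v0-9+i+.5,k,M,R.apply([43.8,0,9]+3*n1)+o,R.apply(n1))
    print(lab,y,np.round(R.inv().apply(P-o),1),"target",xl)
E
python3 - <<'E'
from h import *
inroof()
s=read_state();p,R=tcp(s);a=cams.capture('wrist');cv2.imwrite('pics/w4.png',a);np.savez('w4.npz',p=p,q=R.as_quat())
np.save("roof.npy",[537.12,-9.34,3.65])
s=finder.spot_in("strip_b","wrist");print([(np.round(d["centre"],1).tolist(),d["score"]) for d in s])
print(finder.spot_in("rests","wrist")[:2])
E
echo W3; python3 m.py w3; echo W4;python3 m.py w4
```

```text
clock 10.3 roof pos [ 59.32  -0.13 113.8 ] rot err deg [-0.03  0.02 -0.  ] gap 65.02156498094536 F roof [-0.3  0.1 -0.4]
[([511.4, -289.0, 15.6], 0.96), ([582.5, -6.6, 71.4], 0.95), ([382.9, -412.9, 6.2], 0.71), ([664.7, 322.3, 9.2], 0.66)]
[{'centre': [461.6, -259.9, 12.4], 'score': 0.68}]
W3
upper -75 [ 10.8 -74.5   5.3] target 13.8
upper -50 [ 10.9 -49.7   5.4] target 13.8
upper 0 [10.9 -0.2  5.4] target 13.8
upper 50 [10.9 49.9  5.4] target 13.8
upper 75 [10.8 74.7  5.3] target 13.8
lower -75 [ 70.7 -74.8  17.5] target 72.6
lower -50 [ 69.1 -49.6  17.2] target 72.6
lower 0 [68.9 -0.2 17.2] target 72.6
lower 50 [71.  49.9 17.6] target 72.6
lower 75 [69.4 74.9 17.3] target 72.6
W4
upper -75 [ 14.  -75.1   6. ] target 13.8
upper -50 [ 14.1 -49.6   6. ] target 13.8
upper 0 [14.  -0.1  6. ] target 13.8
upper 50 [14.  49.9  6. ] target 13.8
upper 75 [14.  74.6  6. ] target 13.8
lower -75 [ 77.2 -75.   18.9] target 72.6
lower -50 [ 72.3 -49.7  17.9] target 72.6
lower 0 [72.  -0.1 17.8] target 72.6
lower 50 [72.3 50.  17.9] target 72.6
lower 75 [70.  74.9 17.4] target 72.6
```

Strip_a is square and on its line to within 0.3 mm. Next I'll work out the spare strip's pose from w1 and get a closer look on approach.

Run:
```python
from h import *
z=np.load("w1.npz");k,M=wcam(z["p"],Ro.from_quat(z["q"]))
for q in((39,130),(77,121),(98,272),(61,273)): print(np.round(hit(*q,k,M,[0,0,20],[0,0,1]),1))
C=np.mean([hit(*q,k,M,[0,0,20],[0,0,1]) for q in((39,130),(77,121),(98,272),(61,273))],0);print(C)
e=(hit(98,272,k,M,[0,0,20],[0,0,1])+hit(61,273,k,M,[0,0,20],[0,0,1])-hit(39,130,k,M,[0,0,20],[0,0,1])-hit(77,121,k,M,[0,0,20],[0,0,1]));print("long axis deg",np.degrees(np.arctan2(e[1],e[0])))
```

```text
[ 417.5 -326.4   20. ]
[ 414.7 -266.    20. ]
[ 588.5 -259.    20. ]
[ 592.4 -319.4   20. ]
[ 503.27767377 -292.66652149   20.        ]
long axis deg 2.295983820504871
```

Run:
```python
from h import *
p,T=tcp()
plan(p,T,[495,-293,190],down(182.3),4)
```

```text
pos [0.388, -0.701, 0.067] rot [-0.001, -0.111, 0.007]
pos [0.389, -0.704, 0.033] rot [-0.001, -0.111, 0.007]
pos [0.386, -0.706, -0.002] rot [-0.001, -0.111, 0.007]
pos [0.38, -0.708, -0.036] rot [-0.001, -0.111, 0.007]
```

step_arm(steps=[{"delta_pos": [0.39, -0.7, 0.067], "delta_rot": [0, -0.111, 0.007], "hand": 1}, {"delta_pos": [0.39, -0.7, 0.067], "delta_rot": [0, -0.111, 0.007], "hand": 1}, {"delta_pos": [0.39, -0.7, 0.067], "delta_rot": [0, -0.111, 0.007], "hand": 1}])

```text
clock: 10.75
ee_pos: [596.3, -78.5, 170.3]
ee_rot: [-0.13, -0.027, 0.991, -0.005]
wrist_force: [0.1, 0.7, 0.8]
finger_gap: 85.4
gripper_force: 0.0
```

step_arm(steps=[{"delta_pos": [0.39, -0.7, 0.033], "delta_rot": [0, -0.111, 0.007], "hand": 1}, {"delta_pos": [0.39, -0.7, 0.033], "delta_rot": [0, -0.111, 0.007], "hand": 1}, {"delta_pos": [0.39, -0.7, 0.033], "delta_rot": [0, -0.111, 0.007], "hand": 1}])

```text
clock: 11.05
ee_pos: [562.2, -150.1, 177.4]
ee_rot: [-0.086, -0.025, 0.996, -0.004]
wrist_force: [-0.3, 0.7, -0.5]
finger_gap: 85.3
gripper_force: 0.0
```

step_arm(steps=[{"delta_pos": [0.39, -0.7, 0], "delta_rot": [0, -0.111, 0.007], "hand": 1}, {"delta_pos": [0.39, -0.7, 0], "delta_rot": [0, -0.111, 0.007], "hand": 1}, {"delta_pos": [0.39, -0.7, 0], "delta_rot": [0, -0.111, 0.007], "hand": 1}])

```text
clock: 11.35
ee_pos: [527.8, -221.5, 184.3]
ee_rot: [-0.042, -0.022, 0.999, -0.003]
wrist_force: [0.6, 0.0, 0.1]
finger_gap: 85.6
gripper_force: 0.0
```

step_arm(steps=[{"delta_pos": [0.38, -0.71, -0.036], "delta_rot": [0, -0.111, 0.007], "hand": 1}, {"delta_pos": [0.38, -0.71, -0.036], "delta_rot": [0, -0.111, 0.007], "hand": 1}, {"delta_pos": [0.38, -0.71, -0.036], "delta_rot": [0, -0.111, 0.007], "hand": 1}, {"delta_pos": [0.38, -0.71, -0.036], "delta_rot": [0, -0.111, 0.007], "hand": 1}, {"delta_pos": [0.38, -0.71, -0.036], "delta_rot": [0, -0.111, 0.007], "hand": 1}, {"delta_pos": [0.38, -0.71, -0.036], "delta_rot": [0, -0.111, 0.007], "hand": 1}])

```text
clock: 11.95
ee_pos: [495.7, -291.1, 189.5]
ee_rot: [-0.0, -0.022, 1.0, -0.001]
wrist_force: [-0.5, 0.0, 0.7]
finger_gap: 85.2
gripper_force: 0.0
```

Run:
```python
from h import *
s=read_state();p,T=tcp(s);a=cams.capture('wrist');cv2.imwrite('pics/w5.png',a)
k,M=wcam(p,T);print(s["clock"],p,s["joint_pos"])
# top-down rectified view of plane z=20 around the strip, 0.5 mm/px
X,Y=np.meshgrid(np.arange(395,620,.5),np.arange(-380,-200,.5))
uv=np.array([proj([x,y,20],k,M) for x,y in zip(X.ravel(),Y.ravel())],np.float32).reshape(*X.shape,2)
r=cv2.remap(a,uv[...,0],uv[...,1],cv2.INTER_LINEAR)
f=r.astype(float);m=((f[...,0]/(f[...,2]+1)<0.42)&(f[...,2]>70)).astype(np.uint8)
m=cv2.morphologyEx(m,cv2.MORPH_OPEN,np.ones((9,9),np.uint8))
cs,_=cv2.findContours(m,cv2.RETR_EXTERNAL,cv2.CHAIN_APPROX_NONE);c=max(cs,key=cv2.contourArea)
(cx,cy),(w,h),an=cv2.minAreaRect(c);print("centre",395+cx*.5,-380+cy*.5,"size",w/2,h/2,"ang",an)
print(np.median(f[150:220,150:300].reshape(-1,3),0))
cv2.drawContours(r,[c],-1,(0,255,0),1)
cv2.imwrite("pics/w5r.png",np.vstack([np.pad(r,((0,0),(0,190),(0,0))),]))
```

```text
11.95 [ 495.68074841 -291.08485663  189.53892029] [-0.18032284 -0.02607824 -0.09306024  0.00295687 -1.50358868 -1.34719639]
centre 503.6660385131836 -294.9314880371094 size 175.55267333984375 59.325748443603516 ang 2.7702159881591797
[ 65. 107. 165.]
```

View pics/w5r.png

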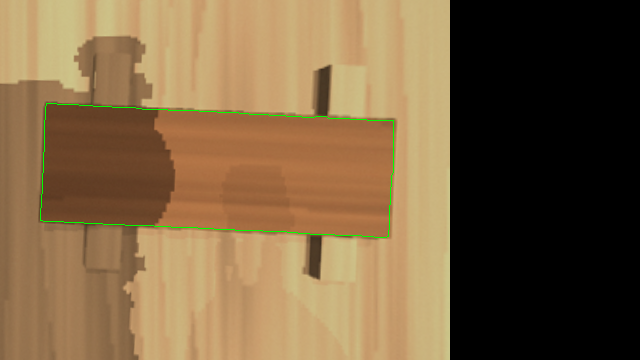

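The rectified contour matches the strip: 175.6 x 59.3 mm, centre (503.7, −294.9), yaw 2.8°.

Run:
```python
from h import *
p,T=tcp();print(p)
plan(p,T,[503.7,-294.9,50],down(182.75),2)
```

```text
[ 495.62455008 -291.18041982  189.51239017]
pos [-0.04, -0.018, 0.698] rot [-0.002, -0.0, -0.003]
pos [-0.04, -0.019, 0.698] rot [-0.002, -0.0, -0.003]
```

step_arm(steps=[{"delta_pos": [-0.04, -0.018, 0.7], "delta_rot": [-0.002, 0, -0.003], "hand": 1}, {"delta_pos": [-0.04, -0.018, 0.7], "delta_rot": [-0.002, 0, -0.003], "hand": 1}, {"delta_pos": [-0.04, -0.018, 0.7], "delta_rot": [-0.002, 0, -0.003], "hand": 1}])

```text
clock: 12.3
ee_pos: [497.6, -292.6, 115.5]
ee_rot: [-0.003, -0.023, 1.0, 0.001]
wrist_force: [-0.3, 0.4, 0.1]
finger_gap: 85.4
gripper_force: 0.0
```

step_arm(steps=[{"delta_pos": [-0.04, -0.019, 0.7], "delta_rot": [-0.002, 0, -0.003], "hand": 1}, {"delta_pos": [-0.04, -0.019, 0.7], "delta_rot": [-0.002, 0, -0.003], "hand": 1}, {"delta_pos": [-0.04, -0.019, 0.7], "delta_rot": [-0.002, 0, -0.003], "hand": 1}, {"delta_pos": [-0.04, -0.019, 0.7], "delta_rot": [-0.002, 0, -0.003], "hand": 1}, {"delta_pos": [-0.04, -0.019, 0.7], "delta_rot": [-0.002, 0, -0.003], "hand": 1}, {"delta_pos": [-0.04, -0.019, 0.7], "delta_rot": [-0.002, 0, -0.003], "hand": 1}])

```text
clock: 12.9
ee_pos: [504.4, -296.1, 52.2]
ee_rot: [0.002, -0.024, 1.0, -0.001]
wrist_force: [0.7, -0.5, 0.3]
finger_gap: 85.1
gripper_force: 0.0
```

Run:
```python
from h import *
p,T=tcp();print(p)
plan(p,T,[503.7,-294.9,29],down(182.75),1)
```

```text
[ 504.4221932  -296.14291993   52.23788454]
pos [0.007, 0.013, 0.232] rot [-0.002, 0.004, -0.001]
```

step_arm(steps=[{"delta_pos": [0.007, 0.013, 0.23], "delta_rot": [0, 0, 0], "hand": 1}, {"delta_pos": [0.007, 0.013, 0.23], "delta_rot": [0, 0, 0], "hand": 1}, {"delta_pos": [0.007, 0.013, 0.23], "delta_rot": [0, 0, 0], "hand": 1}, {"delta_pos": [0.007, 0.013, 0.23], "delta_rot": [0, 0, 0], "hand": 1}, {"delta_pos": [0.007, 0.013, 0.23], "delta_rot": [0, 0, 0], "hand": 1}])

```text
clock: 13.4
ee_pos: [503.1, -294.8, 28.1]
ee_rot: [0.001, -0.023, 1.0, -0.0]
wrist_force: [-0.5, 0.6, 0.4]
finger_gap: 85.3
gripper_force: 0.0
```

Run:
```python
from h import *
p,T=tcp();print(p)
plan(p,T,[503.7,-294.9,29],down(182.75),1)
```

```text
[ 503.0677405  -294.81067409   28.06345494]
pos [-0.006, -0.001, -0.009] rot [-0.001, 0.002, -0.001]
```

step_arm(steps=[{"delta_pos": [-0.006, 0, -0.01], "delta_rot": [0, 0, 0], "hand": 0.85}, {"delta_pos": [-0.006, 0, -0.01], "delta_rot": [0, 0, 0], "hand": 0.75}, {"delta_pos": [-0.006, 0, -0.01], "delta_rot": [0, 0, 0], "hand": 0.6}, {"delta_pos": [-0.006, 0, -0.01], "delta_rot": [0, 0, 0], "hand": 0.5}, {"delta_pos": [-0.006, 0, -0.01], "delta_rot": [0, 0, 0], "hand": 0.5}, {"delta_pos": [-0.006, 0, -0.01], "delta_rot": [0, 0, 0], "hand": 0.5}], force=30)

```text
clock: 14.0
ee_pos: [503.5, -294.7, 28.5]
ee_rot: [0.0, -0.023, 1.0, -0.0]
wrist_force: [0.4, -0.0, 5.9]
finger_gap: 58.7
gripper_force: 32.9
```

step_arm(steps=[{"delta_pos": [0, 0, -0.05], "delta_rot": [0, 0, 0], "hand": 0.5}, {"delta_pos": [0, 0, -0.2], "delta_rot": [0, 0, 0], "hand": 0.5}, {"delta_pos": [0, 0, -0.2], "delta_rot": [0, 0, 0], "hand": 0.5}, {"delta_pos": [0, 0, -0.2], "delta_rot": [0, 0, 0], "hand": 0.5}])

```text
clock: 14.4
ee_pos: [503.4, -294.5, 48.4]
ee_rot: [0.001, -0.023, 1.0, -0.0]
wrist_force: [0.2, 0.8, -0.0]
finger_gap: 58.7
gripper_force: 32.4
```

Run:
```python
from h import *
s=read_state();p,T=tcp(s);print(p,s["finger_gap"],s["gripper_force"])
a=cams.capture("wrist");cv2.imwrite("pics/w6.png",a)
o,R=roof();n1=Ro.from_euler("y",-11.5,degrees=True)
S=R*n1   # strip frame
RT=S*Ro.from_matrix(np.array([[0,-1,0],[-1,0,0],[0,0,-1.]]).T)
print("tool x,y,z",np.round(RT.as_matrix(),2).tolist())
place=o+R.apply([13.8,0,9])+S.apply([0,0,12]);print("place",place)
np.savez("place.npz",p=place,q=RT.as_quat(),n=S.apply([0,0,1]))
w1=np.array([503,-294,210]); print("lift",np.round((w1-p)/100,2))
plan(w1,T,place+[0,0,90],RT,4)
```

```text
[ 503.36597226 -294.52178036   48.38833616] 58.67096666403182 32.40911543369293
tool x,y,z [[0.06, -0.99, -0.15], [-1.0, -0.06, -0.01], [0.0, 0.15, -0.99]]
place [554.90350618  -8.2055753   90.60554597]
lift [-0.    0.01  1.62]
pos [-0.163, 0.708, 0.073] rot [-0.037, 0.038, -0.504]
pos [-0.425, 0.587, 0.084] rot [-0.037, 0.038, -0.504]
pos [-0.621, 0.375, 0.082] rot [-0.037, 0.038, -0.504]
pos [-0.719, 0.104, 0.069] rot [-0.037, 0.038, -0.504]
```

View pics/w6.png

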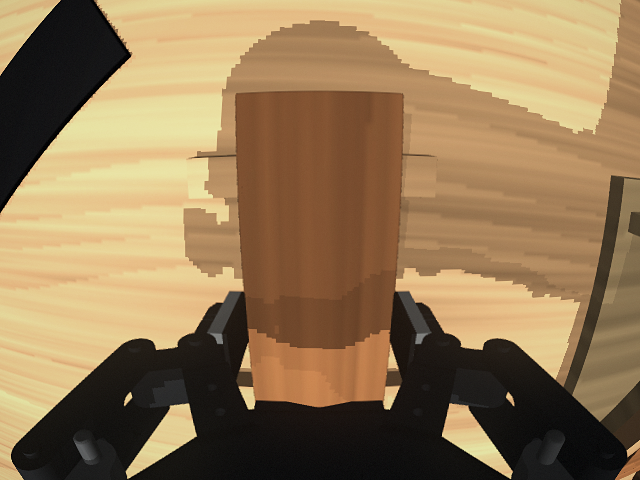

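The strip is held squarely, with its top edge at row 92 from (236) to (404). I'll lift it, carry it and turn it over the roof.

step_arm(steps=[{"delta_pos": [0, 0, -0.3], "delta_rot": [0, 0, 0], "hand": 0.5}, {"delta_pos": [0, 0, -0.6], "delta_rot": [0, 0, 0], "hand": 0.5}, {"delta_pos": [0, 0, -0.81], "delta_rot": [0, 0, 0], "hand": 0.5}, {"delta_pos": [0, 0, -0.81], "delta_rot": [0, 0, 0], "hand": 0.5}])

```text
clock: 14.85
ee_pos: [504.4, -295.2, 132.4]
ee_rot: [0.002, -0.023, 1.0, -0.001]
wrist_force: [0.1, -0.3, 0.5]
finger_gap: 58.9
gripper_force: 32.7
```

step_arm(steps=[{"delta_pos": [0, 0, -0.3], "delta_rot": [0, 0, 0], "hand": 0.5}, {"delta_pos": [0, 0, -0.6], "delta_rot": [0, 0, 0], "hand": 0.5}, {"delta_pos": [0, 0, -0.81], "delta_rot": [0, 0, 0], "hand": 0.5}, {"delta_pos": [0, 0, -0.81], "delta_rot": [0, 0, 0], "hand": 0.5}])

```text
clock: 15.25
ee_pos: [504.0, -295.0, 212.7]
ee_rot: [0.002, -0.023, 1.0, -0.001]
wrist_force: [0.6, 0.7, 0.2]
finger_gap: 58.8
gripper_force: 32.7
```

step_arm(steps=[{"delta_pos": [-0.08, 0.35, 0.037], "delta_rot": [-0.018, 0.018, -0.2], "hand": 0.5}, {"delta_pos": [-0.163, 0.71, 0.073], "delta_rot": [-0.037, 0.038, -0.4], "hand": 0.5}, {"delta_pos": [-0.163, 0.71, 0.073], "delta_rot": [-0.037, 0.038, -0.504], "hand": 0.5}, {"delta_pos": [-0.163, 0.71, 0.073], "delta_rot": [-0.037, 0.038, -0.504], "hand": 0.5}])

```text
clock: 15.65
ee_pos: [515.9, -221.8, 200.6]
ee_rot: [-0.016, -0.221, 0.975, 0.015]
wrist_force: [-0.7, -0.3, -0.7]
finger_gap: 58.8
gripper_force: 32.7
```

step_arm(steps=[{"delta_pos": [-0.21, 0.29, 0.042], "delta_rot": [-0.018, 0.018, -0.2], "hand": 0.5}, {"delta_pos": [-0.425, 0.587, 0.084], "delta_rot": [-0.037, 0.038, -0.4], "hand": 0.5}, {"delta_pos": [-0.425, 0.587, 0.084], "delta_rot": [-0.037, 0.038, -0.504], "hand": 0.5}, {"delta_pos": [-0.425, 0.587, 0.084], "delta_rot": [-0.037, 0.038, -0.504], "hand": 0.5}])

```text
clock: 16.05
ee_pos: [528.9, -151.1, 193.9]
ee_rot: [-0.031, -0.406, 0.913, 0.028]
wrist_force: [-0.1, -0.5, 0.1]
finger_gap: 58.8
gripper_force: 32.7
```

step_arm(steps=[{"delta_pos": [-0.31, 0.19, 0.041], "delta_rot": [-0.018, 0.018, -0.2], "hand": 0.5}, {"delta_pos": [-0.62, 0.375, 0.082], "delta_rot": [-0.037, 0.038, -0.4], "hand": 0.5}, {"delta_pos": [-0.62, 0.375, 0.082], "delta_rot": [-0.037, 0.038, -0.504], "hand": 0.5}, {"delta_pos": [-0.62, 0.375, 0.082], "delta_rot": [-0.037, 0.038, -0.504], "hand": 0.5}])

```text
clock: 16.45
ee_pos: [541.9, -80.2, 187.0]
ee_rot: [-0.044, -0.577, 0.815, 0.04]
wrist_force: [-0.6, 0.0, -0.4]
finger_gap: 58.6
gripper_force: 32.7
```

step_arm(steps=[{"delta_pos": [-0.36, 0.05, 0.035], "delta_rot": [-0.018, 0.018, -0.2], "hand": 0.5}, {"delta_pos": [-0.72, 0.1, 0.07], "delta_rot": [-0.037, 0.038, -0.4], "hand": 0.5}, {"delta_pos": [-0.72, 0.1, 0.07], "delta_rot": [-0.037, 0.038, -0.504], "hand": 0.5}, {"delta_pos": [-0.72, 0.1, 0.07], "delta_rot": [-0.037, 0.038, -0.504], "hand": 0.5}, {"delta_pos": [-0.72, 0.1, 0.07], "delta_rot": [-0.037, 0.038, -0.504], "hand": 0.5}, {"delta_pos": [-0.72, 0.1, 0.07], "delta_rot": [-0.037, 0.038, -0.504], "hand": 0.5}])

```text
clock: 17.05
ee_pos: [555.3, -9.8, 180.5]
ee_rot: [0.055, 0.725, -0.685, -0.051]
wrist_force: [-0.1, 0.1, -0.6]
finger_gap: 58.7
gripper_force: 32.7
```

Run:
```python
from h import *
s=read_state();p,T=tcp(s);print(s["clock"],p,s["finger_gap"],s["joint_pos"])
z=np.load("place.npz");RT=Ro.from_quat(z["q"])
plan(p,T,z["p"]+30*z["n"],RT,1)
```

```text
17.05 [555.3055865   -9.82110589 180.5284007 ] 58.719437570509164 [ 0.32027803  0.05458414 -0.02019741 -0.03735995 -1.64041425 -0.26325996]
pos [-0.018, -0.13, 0.59] rot [0.001, -0.001, -0.009]
```

step_arm(steps=[{"delta_pos": [-0.018, -0.13, 0.3], "delta_rot": [0.001, -0.001, -0.009], "hand": 0.5}, {"delta_pos": [-0.018, -0.13, 0.59], "delta_rot": [0.001, -0.001, -0.009], "hand": 0.5}, {"delta_pos": [-0.018, -0.13, 0.59], "delta_rot": [0.001, -0.001, -0.009], "hand": 0.5}, {"delta_pos": [-0.018, -0.13, 0.59], "delta_rot": [0.001, -0.001, -0.009], "hand": 0.5}, {"delta_pos": [-0.018, -0.13, 0.59], "delta_rot": [0.001, -0.001, -0.009], "hand": 0.5}, {"delta_pos": [-0.018, -0.13, 0.59], "delta_rot": [0.001, -0.001, -0.009], "hand": 0.5}])

```text
clock: 17.65
ee_pos: [560.2, -6.7, 122.0]
ee_rot: [0.053, 0.729, -0.681, -0.05]
wrist_force: [0.2, 0.6, -0.6]
finger_gap: 59.1
gripper_force: 32.7
```

```bash
cat > pl.py <<'E'
from h import *
import sys
s=read_state();p,T=tcp(s)
z=np.load("place.npz");RT=Ro.from_quat(z["q"]);o,R=roof()
print(s["clock"],"height above place",np.dot(p-z["p"],z["n"]),"roof",R.inv().apply(p-o),"F",s["wrist_force"])
plan(p,T,z["p"]+float(sys.argv[1])*z["n"],RT,1)
E
python3 pl.py 3
```

```text
17.65 height above place 31.88259836820112 roof [ 5.73246355  1.16474417 52.14024342] F [ 0.22444992  0.56382024 -0.60292709]
pos [0.012, 0.008, 0.289] rot [-0.003, 0.0, 0.007]
```

step_arm(steps=[{"delta_pos": [0.012, 0.008, 0.1], "delta_rot": [-0.003, 0, 0.007], "hand": 0.5}, {"delta_pos": [0.012, 0.008, 0.2], "delta_rot": [-0.003, 0, 0.007], "hand": 0.5}, {"delta_pos": [0.012, 0.008, 0.28], "delta_rot": [-0.003, 0, 0.007], "hand": 0.5}, {"delta_pos": [0.012, 0.008, 0.28], "delta_rot": [-0.003, 0, 0.007], "hand": 0.5}, {"delta_pos": [0.012, 0.008, 0.28], "delta_rot": [-0.003, 0, 0.007], "hand": 0.5}, {"delta_pos": [0.012, 0.008, 0.28], "delta_rot": [-0.003, 0, 0.007], "hand": 0.5}])

```text
clock: 18.25
ee_pos: [554.2, -8.1, 91.8]
ee_rot: [0.055, 0.727, -0.682, -0.052]
wrist_force: [0.1, 0.3, -0.9]
finger_gap: 58.9
gripper_force: 32.7
```

```bash
python3 pl.py 0
```

```text
18.25 height above place 1.1111972961813517 roof [10.31943853  0.12405015 21.67167251] F [ 0.11035345  0.34010008 -0.8924316 ]
pos [0.001, -0.009, 0.011] rot [0.005, -0.0, 0.0]
```

step_arm(steps=[{"delta_pos": [0, -0.009, 0.006], "delta_rot": [0.005, 0, 0], "hand": 0.5}, {"delta_pos": [0, -0.009, 0.006], "delta_rot": [0.005, 0, 0], "hand": 0.5}, {"delta_pos": [0, -0.009, 0.006], "delta_rot": [0.005, 0, 0], "hand": 0.5}])

```text
clock: 18.55
ee_pos: [555.2, -8.1, 91.6]
ee_rot: [0.054, 0.727, -0.682, -0.05]
wrist_force: [-0.9, 0.0, -0.5]
finger_gap: 58.7
gripper_force: 32.7
```

step_arm(steps=[{"delta_pos": [0, 0, 0.006], "delta_rot": [0, 0, 0], "hand": 0.5}, {"delta_pos": [0, 0, 0.006], "delta_rot": [0, 0, 0], "hand": 0.5}, {"delta_pos": [0, 0, 0.006], "delta_rot": [0, 0, 0], "hand": 0.5}])

```text
clock: 18.85
ee_pos: [555.2, -8.1, 91.2]
ee_rot: [0.054, 0.727, -0.682, -0.05]
wrist_force: [-0.8, 0.0, 0.8]
finger_gap: 58.6
gripper_force: 33.3
```

```bash
python3 pl.py 0
```

```text
18.85 height above place 0.6702988393750257 roof [11.4762519   0.07059164 21.4570979 ] F [-0.83005738  0.03732639  0.76131126]
pos [0.001, 0.002, 0.007] rot [-0.001, -0.0, 0.0]
```

step_arm(steps=[{"delta_pos": [0, 0.002, 0.005], "delta_rot": [0, 0, 0], "hand": 0.5}, {"delta_pos": [0, 0.002, 0.005], "delta_rot": [0, 0, 0], "hand": 0.5}, {"delta_pos": [0, 0.002, 0.005], "delta_rot": [0, 0, 0], "hand": 0.5}])

```text
clock: 19.15
ee_pos: [555.2, -8.1, 91.1]
ee_rot: [0.053, 0.727, -0.682, -0.05]
wrist_force: [0.4, -0.3, 4.3]
finger_gap: 58.8
gripper_force: 35.0
```

step_arm(steps=[{"delta_pos": [0, 0, 0.004], "delta_rot": [0, 0, 0], "hand": 0.5}, {"delta_pos": [0, 0, 0.004], "delta_rot": [0, 0, 0], "hand": 0.5}, {"delta_pos": [0, 0, 0.004], "delta_rot": [0, 0, 0], "hand": 0.5}])

```text
clock: 19.45
ee_pos: [555.2, -8.1, 91.1]
ee_rot: [0.053, 0.727, -0.682, -0.05]
wrist_force: [-0.3, 0.3, 6.8]
finger_gap: 59.2
gripper_force: 35.7
```

```bash
python3 pl.py 0
```

```text
19.45 height above place 0.5106825475580864 roof [11.50488776  0.0456987  21.30003765] F [-0.33095978  0.29309965  6.75616755]
pos [0.0, 0.002, 0.005] rot [-0.003, -0.0, 0.001]
```

Firm contact at 6.8 N. I'll relax the pressure, open slowly and retreat along the tool axis.

step_arm(steps=[{"delta_pos": [0, 0, -0.005], "delta_rot": [0, 0, 0], "hand": 0.5}, {"delta_pos": [0, 0, -0.005], "delta_rot": [0, 0, 0], "hand": 0.68}, {"delta_pos": [0, 0, -0.005], "delta_rot": [0, 0, 0], "hand": 0.7}, {"delta_pos": [0, 0, -0.005], "delta_rot": [0, 0, 0], "hand": 0.72}, {"delta_pos": [0, 0, -0.005], "delta_rot": [0, 0, 0], "hand": 0.75}, {"delta_pos": [0, 0, -0.005], "delta_rot": [0, 0, 0], "hand": 0.78}, {"delta_pos": [0, 0, -0.005], "delta_rot": [0, 0, 0], "hand": 0.8}, {"delta_pos": [0, 0, -0.005], "delta_rot": [0, 0, 0], "hand": 0.8}])

```text
clock: 20.25
ee_pos: [554.4, -8.1, 90.1]
ee_rot: [0.054, 0.727, -0.682, -0.051]
wrist_force: [-0.0, 1.0, -0.1]
finger_gap: 68.3
gripper_force: 0.0
```

step_arm(steps=[{"delta_pos": [0, 0, -0.1], "delta_rot": [0, 0, 0], "hand": 0.8}, {"delta_pos": [0, 0, -0.4], "delta_rot": [0, 0, 0], "hand": 0.8}, {"delta_pos": [0, 0, -0.9], "delta_rot": [0, 0, 0], "hand": 0.8}, {"delta_pos": [0, 0, -0.9], "delta_rot": [0, 0, 0], "hand": 0.8}, {"delta_pos": [0, 0, -0.9], "delta_rot": [0, 0, 0], "hand": 0.8}])

```text
clock: 20.75
ee_pos: [568.9, -7.1, 181.9]
ee_rot: [0.052, 0.727, -0.682, -0.049]
wrist_force: [0.1, 0.2, -0.6]
finger_gap: 68.0
gripper_force: 0.0
```

Run:
```python
from h import *
p,T=tcp();o,R=roof()
plan(p,T,o+R.apply([40,0,135]),R*FL,3)
```

```text
pos [0.001, -0.168, -0.046] rot [-0.068, 0.069, 0.664]
pos [-0.08, -0.144, -0.056] rot [-0.068, 0.069, 0.664]
pos [-0.137, -0.083, -0.069] rot [-0.068, 0.069, 0.664]
```

step_arm(steps=[{"delta_pos": [0, -0.168, -0.046], "delta_rot": [-0.068, 0.069, 0.664], "hand": 0.8}, {"delta_pos": [0, -0.168, -0.046], "delta_rot": [-0.068, 0.069, 0.664], "hand": 0.8}, {"delta_pos": [0, -0.168, -0.046], "delta_rot": [-0.068, 0.069, 0.664], "hand": 0.8}, {"delta_pos": [0, -0.168, -0.046], "delta_rot": [-0.068, 0.069, 0.664], "hand": 0.8}, {"delta_pos": [0, -0.168, -0.046], "delta_rot": [-0.068, 0.069, 0.664], "hand": 0.8}])

```text
clock: 21.25
ee_pos: [584.9, -6.1, 180.3]
ee_rot: [-0.104, -0.526, 0.843, 0.034]
wrist_force: [0.1, -0.6, -1.1]
finger_gap: 68.1
gripper_force: 0.0
```

step_arm(steps=[{"delta_pos": [-0.08, -0.144, -0.056], "delta_rot": [-0.068, 0.069, 0.664], "hand": 0.8}, {"delta_pos": [-0.08, -0.144, -0.056], "delta_rot": [-0.068, 0.069, 0.664], "hand": 0.8}, {"delta_pos": [-0.08, -0.144, -0.056], "delta_rot": [-0.068, 0.069, 0.664], "hand": 0.8}, {"delta_pos": [-0.08, -0.144, -0.056], "delta_rot": [-0.068, 0.069, 0.664], "hand": 0.8}, {"delta_pos": [-0.08, -0.144, -0.056], "delta_rot": [-0.068, 0.069, 0.664], "hand": 0.8}])

```text
clock: 21.75
ee_pos: [602.4, -5.2, 182.9]
ee_rot: [-0.145, -0.29, 0.946, 0.014]
wrist_force: [-0.0, -0.1, 0.6]
finger_gap: 68.5
gripper_force: 0.0
```

step_arm(steps=[{"delta_pos": [-0.137, -0.083, -0.069], "delta_rot": [-0.068, 0.069, 0.664], "hand": 0.8}, {"delta_pos": [-0.137, -0.083, -0.069], "delta_rot": [-0.068, 0.069, 0.664], "hand": 0.8}, {"delta_pos": [-0.137, -0.083, -0.069], "delta_rot": [-0.068, 0.069, 0.664], "hand": 0.8}, {"delta_pos": [-0.137, -0.083, -0.069], "delta_rot": [-0.068, 0.069, 0.664], "hand": 0.8}, {"delta_pos": [-0.137, -0.083, -0.069], "delta_rot": [-0.068, 0.069, 0.664], "hand": 0.8}, {"delta_pos": [-0.137, -0.083, -0.069], "delta_rot": [-0.068, 0.069, 0.664], "hand": 0.8}, {"delta_pos": [-0.137, -0.083, -0.069], "delta_rot": [-0.068, 0.069, 0.664], "hand": 0.8}])

```text
clock: 22.45
ee_pos: [619.7, -4.0, 186.0]
ee_rot: [-0.175, -0.033, 0.984, -0.006]
wrist_force: [-0.4, 0.3, -0.1]
finger_gap: 68.2
gripper_force: 0.0
```

Run:
```python
from h import *
inroof()
s=read_state();p,R=tcp(s);a=cams.capture('wrist');cv2.imwrite('pics/w7.png',a);np.savez('w7.npz',p=p,q=R.as_quat())
cv2.imwrite('pics/w7c.png',cv2.resize(a[110:370,125:515],None,fx=2,fy=2,interpolation=cv2.INTER_CUBIC))
```

```text
clock 22.45 roof pos [3.9820e+01 5.0000e-02 1.3262e+02] rot err deg [ 0.1  0.2 -0.2] gap 68.17725149652388 F roof [-0.3  0.4 -0.2]
```

View pics/w7c.png

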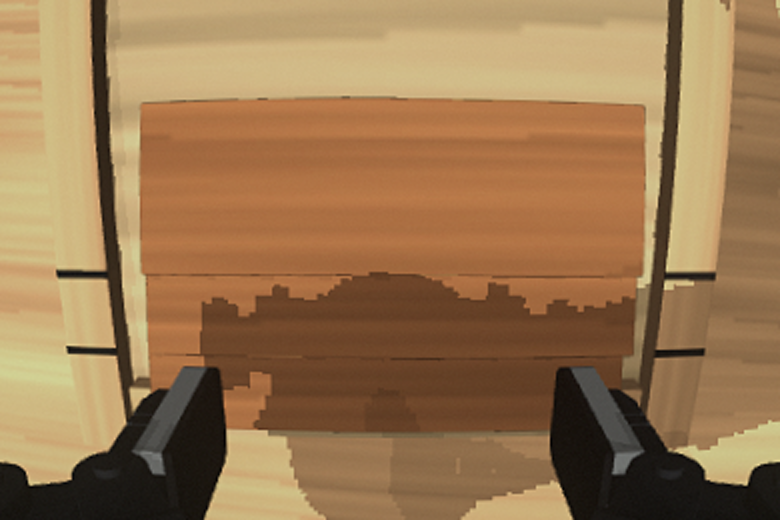

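Strip_b lies between the boards. Its lower edge is at rows 274–277, level with the upper lines (273–276), and strip_a's lower edge (353–356) is near the lower lines (350–352). I'll check this numerically.

Run:
```python
from h import *
z=np.load("w7.npz");k,M=wcam(z["p"],Ro.from_quat(z["q"]))
c=lambda u,v:np.array([u/2+125,v/2+110])
obs=[((43.8,-100,14),c(106,274)),((43.8,-120,14),c(57,273)),((73.8,-100,14),c(117,351)),((73.8,-120,14),c(67,349.5)),
((43.8,100,14),c(665,276)),((43.8,120,14),c(715,276)),((73.8,100,14),c(655,352.5)),((73.8,120,14),c(704,352))]
t,res=fit(obs,k,M);print(np.round(t,2),np.round(res,1).tolist())
R=roofR(t[2]);o=np.array([t[0],t[1],75]);n1=Ro.from_euler("y",-11.5,degrees=True).apply([0,0,1])
rf=lambda q,x:np.round(R.inv().apply(hit(*c(*q),k,M,R.apply(np.array([x,0,9])+3*n1)+o,R.apply(n1))-o),1)
print("B upper (-16.2)",rf((141,103),13.8),rf((644,105),13.8),"lower (42.6)",rf((144,274.5),13.8),rf((643,277),13.8))
print("A lower (72.6)",rf((148,353),43.8),rf((633,356),43.8),rf((390,356),43.8))
```

```text
[537.11  -9.46   3.68] [[0.6, -0.0], [0.5, 0.2], [-0.3, 0.0], [0.7, -0.2], [-0.3, -0.0], [-0.6, -0.1], [-0.1, 0.3], [-0.5, -0.2]]
B upper (-16.2) [-16.  -85.3   6. ] [-16.1  90.    6. ] lower (42.6) [ 42.7 -84.3  17.9] [42.9 90.2 18. ]
A lower (72.6) [ 72.5 -86.   17.9] [73.  89.9 18. ] [72.   1.7 17.8]
```

Both strips are within about 0.4 mm and square, and the robot is clear of everything, so I'll hand in the job.

```bash
python3 -c "
from plant import order
print(order.finish_job())"
```

```text
the job is handed in; nothing more can be done
None
```

The job is handed in: strip_a was slid down to the lower pencil lines and strip_b laid over it at the upper pair, both measuring square and within about 0.4 mm of their lines; the verdict was not shown.

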